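Equal-arm check of a balance and putting the weight set away

ROBOT

A 7-joint arm with a two-finger parallel gripper is mounted at the origin on the work surface; the furniture and walls round the work are solid. World frame = base frame: x ahead of the robot, y to its left, z up, the work surface at z = 0. Lengths are in mm, angles in rad, forces in N, time in s.
With the tool pointing down it reaches from about 425 to 925 mm from the base axis. Payload 6.8 kg.
Tool frame: the origin (TCP) lies midway between the tips of the shut fingers; the grasp point (between the pads) lies 19 mm behind it; z points along the fingers, y is the line along which they close (so a half turn about z gives the same grasp; the last joint's range is limited). The gripper opens to 88 mm and grips with 3 to 60 N. Pads are 20 mm wide; open, the fingers measure 115 mm over their backs; the gripper's body (75 mm by 178 mm) begins 61 mm behind the grasp point.
Start: joints at [-1.323, 0.477, 0.022, 1.555, -0.011, 1.109, -0.083], TCP at [235.127, 632.742, 222.664] pointing down, gripper open.
Joint ranges: [-2.96, 2.96], [-0.34, 2.1], [-1.41, 1.46], [0.24, 2.44], [-1.37, 4.51], [0.17, 1.92], [-2.96, 2.96]. Speed limits (rad/s): [2.39, 2.39, 3.14, 3.14, 3.14, 3.14, 3.14].

INTERFACE

Orientations are given as [roll, pitch, yaw] about the fixed x, y, z axes, in that order (R = Rz(yaw) Ry(pitch) Rx(roll)).
In Python, from bench import get_obs, capture, job_done gives the robot as it stands. The module is installed in compiled form; this text tells all that it offers.
- The arm moves only by the shell command python3 -m pendant 'ROWS' [FORCE]. ROWS is JSON, a list of rows, each an object with "gripper": the opening, from -1 (shut) to 1 (fully open); "slide": the shift along the tool's x, y, z in mm, a list of three; "yaw": the turn about the tool's z in rad. A call has 1 to 5 rows; each row shifts and turns the commanded pose from where the row before left it, along the tool's axes as they then stand; what a row does not reach is not made up. A row lasts 1/10 s, in which the tool goes at most 50 mm and 8.59 degrees, less where a joint would pass 70% of its speed; a pose out of reach is approached as far as the arm can. A call is refused whole if a number of a shift passes 50 or a number of a turn 0.15, either way. A call with a gripper value outside its range is refused whole. The fingers move at their own pace and stop on an object; FORCE is the grip in N (left out, the last holds). Time passes only in rows, so rows that do not move let the fingers close. It gives the time, the measured TCP pose, the force, the opening and the grip force at its end, in the units of the state.
- get_obs(): the state, without advancing time (a new reading comes with each control period).
- capture(name): name is "scene" or "top"; returns a dict with "pixels" (400x640x3 uint8, red, green, blue), "mtx" (3x3 intrinsics, pixels), "R" (3x3) and "t" (3): a world point X has camera coordinates R X + t. Camera axes: x right, y down, z forward; pixel columns grow to the right and rows downward; lengths in mm; the calibration is good to about 2 mm. A picture is of the moment at which its call begins. There is no depth.
- job_done(): hands the job in; it is judged then, once.
The state is a dict: "time": time; "joint_pos": joint angles; "joint_vel": joint speeds; "joint_torque": joint torques, N m; "tcp_pos": TCP position; "ee_rot": TCP orientation; "wrist_force": force on the tool from outside, world axes, zero at the start; "ft_torque": the same for the moment, N m; "grip_width": finger opening in mm; "finger_force": force on a finger pad.
Only numpy, scipy, OpenCV 4.12 (cv2) and the standard library are available. Lean on these libraries where they do the work, as an engineer would, in place of code of your own. Each camera call takes 0.05 s, during which the arm holds its last target. There are 200 camera calls.

TASK

Set the two-pan balance up for its equal-arm check: stand the two 500 g weights (the two largest, a matched pair) on it, one set down gently in the middle of each pan, so that the beam comes to rest level. Put the three smaller weights away upright in the wooden blocks, each fully down in the recess of its own size.

Things in the scene. Friction and masses are not known exactly. Their poses are not given: they have to be found in the camera images.
- weight_500_a: 500 g weight, loose: stainless-steel cylinder 50 mm in diameter with a body 36 mm high, topped by a neck and a round knob 30 mm wide; 52 mm high in all. Starts upright on the worktop. Origin at the centre of its underside, z up along its axis. Grip it round the body. One of two alike: either may go on either pan.
- weight_500_b: 500 g weight, loose: stainless-steel cylinder 50 mm in diameter with a body 36 mm high, topped by a neck and a round knob 30 mm wide; 52 mm high in all. Starts upright on the worktop. Origin at the centre of its underside, z up along its axis. Grip it round the body. One of two alike: either may go on either pan.
- weight_200: 200 g weight, loose: stainless-steel cylinder 38 mm in diameter with a body 26 mm high, topped by a neck and a round knob 24 mm wide; 39 mm high in all. Starts upright on the worktop. Origin at the centre of its underside, z up along its axis. Grip it round the body.
- weight_100: 100 g weight, loose: stainless-steel cylinder 28 mm in diameter with a body 24 mm high, topped by a neck and a round knob 19 mm wide; 35 mm high in all. Starts upright on the worktop. Origin at the centre of its underside, z up along its axis. Grip it round the body.
- weight_50: 50 g weight, loose: stainless-steel cylinder 20 mm in diameter with a body 24 mm high, topped by a neck and a round knob 14 mm wide; 33 mm high in all. Starts upright on the worktop. Origin at the centre of its underside, z up along its axis. Grip it round the body.
- pan_left: left (+y side) pan of the balance: flat steel disc 126 mm wide. Origin: centre of its upper face, z up, 105 mm above the worktop when level. The pans, 220 mm apart on one pivoting beam, stay horizontal; as one sinks (8 mm at most, to a stop) the other rises; empty or equally loaded it rests level. Bearing housing between the pans: 56 mm wide, top 108 mm above the worktop.
- pan_right: right (-y side) pan of the balance: flat steel disc 126 mm wide. Origin: centre of its upper face, z up, 105 mm above the worktop when level. The pans, 220 mm apart on one pivoting beam, stay horizontal; as one sinks (8 mm at most, to a stop) the other rises; empty or equally loaded it rests level. Bearing housing between the pans: 56 mm wide, top 108 mm above the worktop.
- block_200: beech block 72 x 70 x 20 mm with a round recess in the middle of its top, 46 mm wide, 8 mm deep, 3 mm chamfer: place of the 200 g weight (the widest recess of the three; the 500 g weights do not enter it). Origin: centre of the underside (4 mm above the worktop), z up; recess floor at z = +12 mm, rim at +20 mm. Fixed in a low tray in a row of three along y, 72.5 mm apart, order varies.
- block_100: beech block 72 x 70 x 20 mm with a round recess in the middle of its top, 36 mm wide, 8 mm deep, 3 mm chamfer: place of the 100 g weight (the middle one; the 200 g weight does not enter it). Origin: centre of the underside (4 mm above the worktop), z up; recess floor at z = +12 mm, rim at +20 mm. Fixed in a low tray in a row of three along y, 72.5 mm apart, order varies.
- block_50: beech block 72 x 70 x 20 mm with a round recess in the middle of its top, 27 mm wide, 8 mm deep, 3 mm chamfer: place of the 50 g weight (the narrowest; only the 50 g weight enters it). Origin: centre of the underside (4 mm above the worktop), z up; recess floor at z = +12 mm, rim at +20 mm. Fixed in a low tray in a row of three along y, 72.5 mm apart, order varies.
There are look-alikes about, which are no part of the job. What is shaped like the weight_200 but green or red is not meant.

How it is judged:
By the outcome, as a careful person would: the job done as asked, in the order asked, and still so for the second after the job is handed in, with the robot touching nothing.
It also fails if it takes over 141 s, if anything falls off the work surface, if the arm or the gripper's body presses on something with over 40 N, if the wrist force passes 120 N, or if a joint passes its speed limit or range.

## Working session

There is one attempt and no reset: what is moved stays moved. The work goes in short steps, Python scripts to look and compute and a shell command to move; the robot and the scene stay as the last step left them, time stands still between calls to the robot, and variables do not carry over. Pictures are saved under pics/ and viewed, at most 17 in all, crops included, and the job is handed in when it is done.

```bash
mkdir -p pics
cat > h.py <<'E'
import numpy as np,cv2,pickle
from bench import get_obs,capture
def snap(n,f):
    c=capture(n); pickle.dump(c,open(f'pics/{f}.pkl','wb')); cv2.imwrite(f'pics/{f}.png',c['pixels'][:,:,::-1]); return c
def ray(c,u,v,z):
    R,t=np.array(c['R']),np.array(c['t']); d=R.T@np.linalg.inv(c['mtx'])@[u,v,1]; o=-R.T@t
    return (o+d*(z-o[2])/d[2]).round(1)
def proj(c,X):
    p=np.array(c['mtx'])@(np.array(c['R'])@X+np.array(c['t']).ravel()); return p[:2]/p[2]
E
python3 - <<'E'
from h import *
for n in('top','scene'):
    c=snap(n,n+'0'); print(n,c['mtx'],c['R'],c['t'])
o=get_obs();print(o)
E
```

```text
top [[389.82046132   0.         320.9001222 ]
 [  0.         389.82046132 199.14020247]
 [  0.           0.           1.        ]] [[ 1.42742376e-02 -9.99897666e-01 -9.50186347e-04]
 [-9.78540193e-01 -1.37739710e-02 -2.05595158e-01]
 [ 2.05561031e-01  3.86450966e-03 -9.78636668e-01]] [  -7.541214    524.67929458 1032.84689066]
scene [[517.85735382   0.         313.33964075]
 [  0.         517.85735382 201.76242246]
 [  0.           0.           1.        ]] [[ 0.54348769 -0.83925363 -0.01656731]
 [-0.4624559  -0.28289129 -0.84030177]
 [ 0.70053956  0.46435532 -0.54186573]] [-301.11541451  292.94146521  912.41153612]
{'time': 0.1, 'joint_pos': array([-1.32309185,  0.47771626,  0.02237701,  1.5563138 , -0.01147902,
        1.10932359, -0.08312347]), 'joint_vel': array([-0.00044642, -0.00280847, -0.00130638, -0.00204617,  0.00014617,
        0.00043288,  0.00079436]), 'joint_torque': array([ 5.01046292e-03, -5.84087563e+01,  1.54048763e+00, -2.73314452e+01,
       -5.41451736e-02,  1.30223483e-02,  6.04572324e-05]), 'tcp_pos': array([234.98258377, 632.20784815, 221.79679939]), 'ee_rot': array([-3.13996738e+00,  1.52791091e-04,  2.78576409e+00]), 'wrist_force': array([ 0.58173907, -0.37863404,  0.33949043]), 'ft_torque': array([ 0.02759871, -0.02407429,  0.00548409]), 'finger_force': 0.0, 'grip_width': 87.88560512391464}
```

View pics/top0.png

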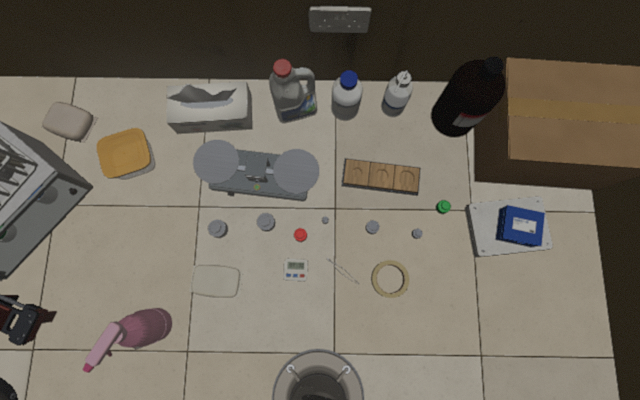

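View pics/scene0.png

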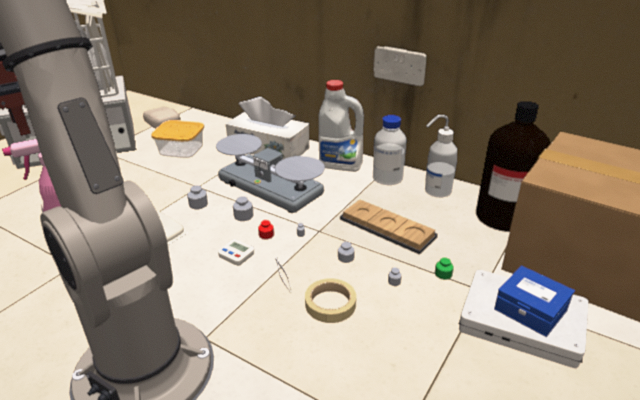

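The top view shows the two 500 g weights near (217,229) and (265,221), with smaller weights at (325,220), (372,227) and (417,233). The balance pans are at (216,160) and (297,171), and the blocks at (357..407,170..178). The red and green look-alikes are to be avoided. Next I'll enlarge.

Run:
```python
from h import *
im=cv2.imread('pics/top0.png')
a=cv2.resize(im[135:245,190:325],None,fx=5.5,fy=5.5,interpolation=cv2.INTER_CUBIC)
b=cv2.resize(im[150:245,315:440],None,fx=6,fy=6,interpolation=cv2.INTER_CUBIC)
for img,x0,y0,s in((a,190,135,5.5),(b,315,150,6)):
    for x in range(x0,x0+140,10):
        X=int((x-x0+.5)*s); cv2.line(img,(X,0),(X,5),(0,0,255),1); cv2.putText(img,str(x),(X,15),0,.35,(0,255,255),1)
    for y in range(y0,y0+115,10):
        Y=int((y-y0+.5)*s); cv2.line(img,(0,Y),(5,Y),(0,0,255),1); cv2.putText(img,str(y),(6,Y+4),0,.35,(0,255,255),1)
cv2.imwrite('pics/a.png',a);cv2.imwrite('pics/b.png',b)
```

```text
(no output)
```

View pics/a.png

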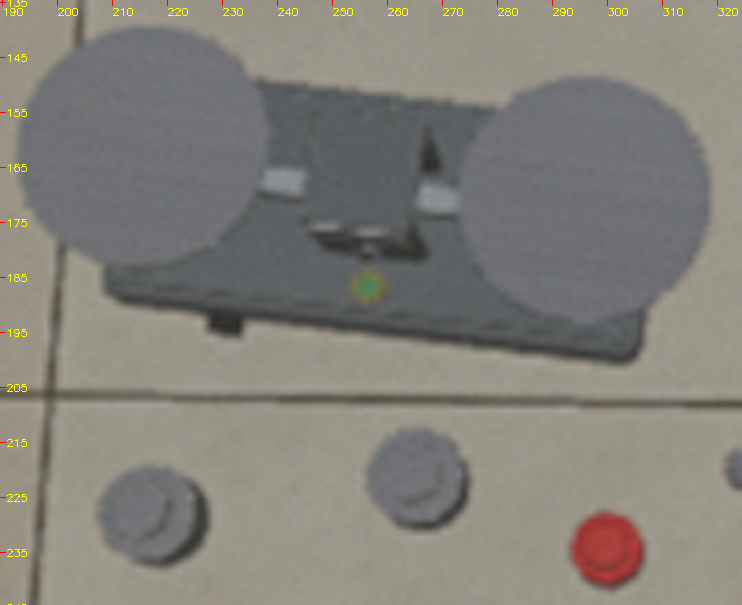

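View pics/b.png

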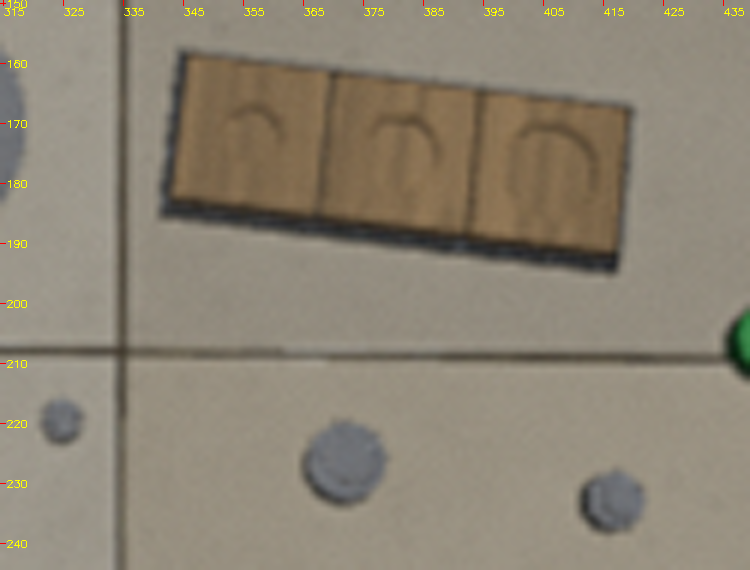

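Blocks run left to right as 50, 100, 200. Weights seen in crop pixels: 500s at about (216,228) and (265,221), 50 at (325,220), 200 at (372,226), 100 at (417,233). I'll compute positions and overlay the models in both views to check.

```bash
cat > m.py <<'E'
from h import *
from scipy.optimize import least_squares
DIM={'A':(25,36,15,52),'B':(25,36,15,52),'200':(19,26,12,39),'100':(14,24,9.5,35),'50':(10,24,7,33)}
def circ(x,y,z,r,n=40):
    a=np.linspace(0,2*np.pi,n,endpoint=False); return np.c_[x+r*np.cos(a),y+r*np.sin(a),z+0*a]
def ov(f,objs,s,box):
    c=pickle.load(open(f'pics/{f}.pkl','rb')); x0,y0,x1,y1=box
    im=cv2.resize(c['pixels'][y0:y1,x0:x1,::-1],None,fx=s,fy=s,interpolation=cv2.INTER_CUBIC)
    for P,col in objs:
        q=np.array([proj(c,p) for p in P]); q=((q-[x0,y0]+.5)*s)
        cv2.polylines(im,[np.round(q).astype(int)],True,col,1)
    return im
E
python3 - <<'E'
from m import *
c=pickle.load(open('pics/top0.pkl','rb'))
W={}
for k,u,v in(('A',216.2,227.8),('B',264.6,220.7),('50',324.8,219.7),('200',372,226),('100',417,232.8)):
    W[k]=ray(c,u,v,DIM[k][1])[:2]
L=ray(c,215.5,161,105)[:2];R=ray(c,295.9,170.9,105)[:2]
K=np.array([ray(c,*p,24)[:2] for p in((345,157.8),(419.8,167.3),(417.3,191.5),(342.5,182.8))])
print(W,L,R,np.linalg.norm(L-R)); print(K,[np.linalg.norm(K[i]-K[i-1]) for i in range(4)])
ctr=K.mean(0); d=(K[0]+K[3]-K[1]-K[2]); d/=np.linalg.norm(d)
Bk={k:(ctr+d*s*72.5) for k,s in(('50',1),('100',0),('200',-1))}; print(Bk,d)
pickle.dump((W,L,R,Bk),open('est.pkl','wb'))
o=[]
for k,(x,y) in W.items():
    r,h,rk,H=DIM[k]; o+=[(circ(x,y,0,r),(0,0,255)),(circ(x,y,h,r),(0,255,0)),(circ(x,y,H-4,rk),(255,255,0))]
for p in(L,R): o.append((circ(*p,105,63),(0,255,0)))
for k,p in Bk.items(): o.append((circ(*p,24,{'50':13.5,'100':18,'200':23}[k]+3),(0,255,0)))
a=ov('top0',o,5.5,(190,135,325,245)); b=ov('top0',o,6,(315,150,440,245))
ab=np.zeros((600,800,3),np.uint8); 
s=ov('scene0',o,3,(180,130,445,295))[:, :800]
cv2.imwrite('pics/s1.png',s)
a=cv2.resize(a,None,fx=.6,fy=.6)
cv2.imwrite('pics/a1.png',ov('top0',o,3.4,(190,135,425,245)))
E
```

```text
{'A': array([442.6, 291.5]), 'B': array([464.6, 157. ]), '50': array([471.7, -11.9]), '200': array([ 455.3, -145.3]), '100': array([ 438.1, -272.1])} [615.8 287.2] [591.   68.3] 220.3003631408718
[[ 656.1  -68.9]
 [ 630.2 -287.3]
 [ 557.5 -277.3]
 [ 580.4  -61.8]] [np.float64(76.03223000806965), np.float64(219.93037534638094), np.float64(73.38453515557624), np.float64(216.71331292747107)]
{'50': array([ 614.1528665 , -101.77922598]), '100': array([ 606.05 , -173.825]), '200': array([ 597.9471335 , -245.87077402])} [0.11176368 0.99373481]
```

View pics/a1.png

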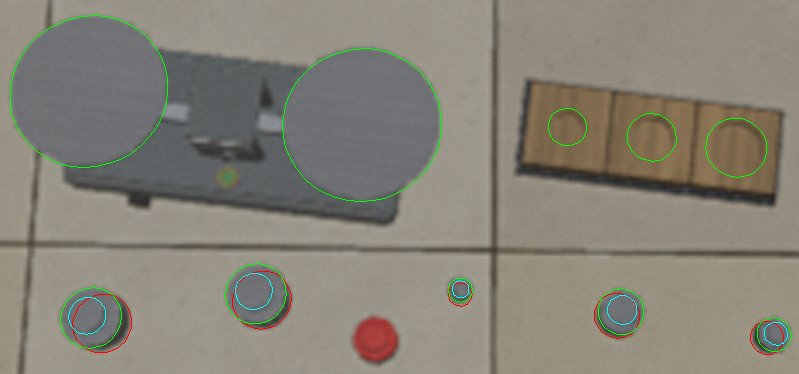

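View pics/s1.png

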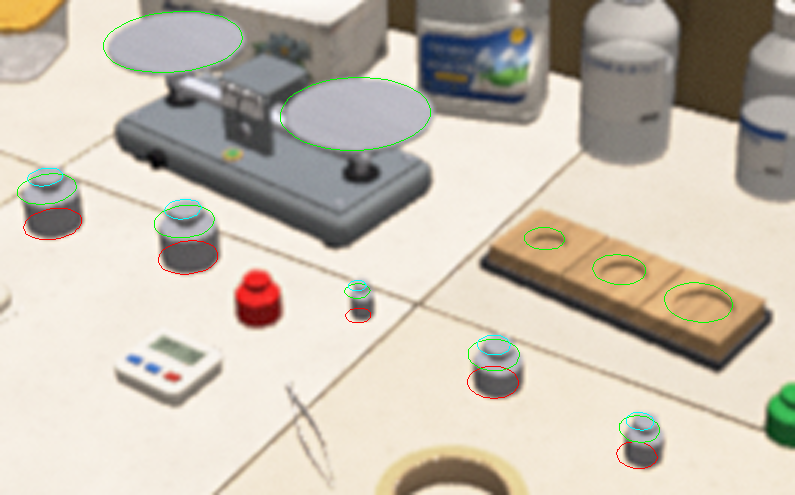

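Top overlay fits well. Scene agrees within about 2 mm. First move: turn the tool so that closing is along world y (tool x = -X, tool y = +Y, tool z = down).

```bash
python3 -m pendant '[{"gripper":1,"slide":[0,0,0],"yaw":-0.12},{"gripper":1,"slide":[0,0,0],"yaw":-0.12},{"gripper":1,"slide":[0,0,0],"yaw":-0.116},{"gripper":1,"slide":[0,0,0],"yaw":0}]' 20
python3 -m pendant '[{"gripper":1,"slide":[-40,-40,0],"yaw":0},{"gripper":1,"slide":[-40,-50,0],"yaw":0},{"gripper":1,"slide":[0,0,0],"yaw":0}]'; python3 -c "
from bench import get_obs;print(get_obs()['joint_pos'].round(3))"
```

```text
time: 0.5
tcp_pos: [235.1, 632.4, 222.1]
ee_rot: [-3.141, -0.0, -3.141]
wrist_force: [0.0, -0.2, -0.2]
grip_width: 88.2
finger_force: 0.0
time: 0.8
tcp_pos: [309.0, 552.0, 222.5]
ee_rot: [-3.138, 0.004, 3.128]
wrist_force: [0.2, 0.3, 0.3]
grip_width: 87.6
finger_force: 0.0
[-1.14   0.409 -0.029  1.66   0.019  1.075  0.381]
```

```bash
python3 -m pendant '[{"gripper":1,"slide":[-25,-48,20],"yaw":0},{"gripper":1,"slide":[-25,-48,20],"yaw":0},{"gripper":1,"slide":[-25,-48,20],"yaw":0},{"gripper":1,"slide":[-25,-48,20],"yaw":0},{"gripper":1,"slide":[-25,-48,20],"yaw":0}]'
python3 -m pendant '[{"gripper":1,"slide":[-3,-12,20],"yaw":0},{"gripper":1,"slide":[0,0,0],"yaw":0},{"gripper":1,"slide":[0,0,0],"yaw":0},{"gripper":1,"slide":[0,0,0],"yaw":0}]'
python3 - <<'E'
from m import *
W,L,R,B=pickle.load(open('est.pkl','rb'))
snap('scene','s2');snap('top','t2')
x,y=W['A'];r,h,rk,H=DIM['A']; g=get_obs();print(g['tcp_pos'],g['ee_rot'])
o=[(circ(x,y,0,r),(0,0,255)),(circ(x,y,h,r),(0,255,0)),(circ(*g['tcp_pos'],3),(255,0,255))]
c=pickle.load(open('pics/s2.pkl','rb'));u,v=proj(c,g['tcp_pos']).astype(int);print(u,v)
a=ov('s2',o,3,(u-65,v-65,u+65,v+65))
c=pickle.load(open('pics/t2.pkl','rb'));u,v=proj(c,g['tcp_pos']).astype(int)
b=ov('t2',o,3,(u-65,v-65,u+65,v+65));cv2.imwrite('pics/ab2.png',np.hstack([a,b]))
E
```

```text
time: 1.3
tcp_pos: [410.6, 348.8, 135.5]
ee_rot: [3.141, 0.0, 3.138]
wrist_force: [0.9, 0.3, 0.4]
grip_width: 87.7
finger_force: 0.0
time: 1.7
tcp_pos: [412.8, 340.8, 117.0]
ee_rot: [3.14, 0.001, -3.14]
wrist_force: [0.3, 1.0, 0.7]
grip_width: 87.9
finger_force: 0.0
[412.79409806 340.52393987 116.95466706] [ 3.13979066e+00  9.95780195e-04 -3.13937254e+00]
167 164
```

View pics/ab2.png

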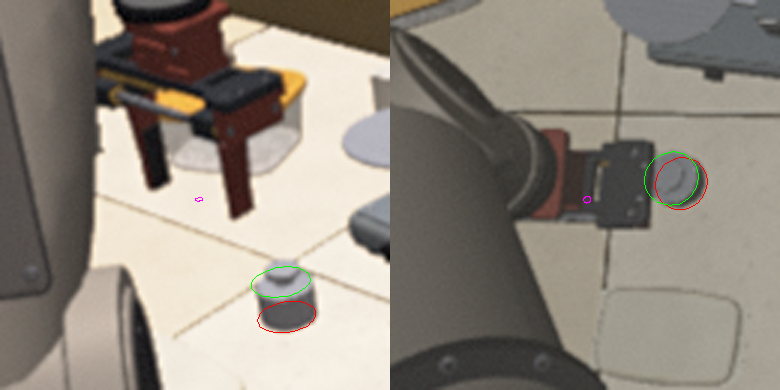

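```bash
python3 -m pendant '[{"gripper":1,"slide":[-15,-25,10],"yaw":0},{"gripper":1,"slide":[-15,-24,10],"yaw":0},{"gripper":1,"slide":[0,0,0],"yaw":0},{"gripper":1,"slide":[0,0,0],"yaw":0}]'
python3 -m pendant '[{"gripper":1,"slide":[0,0,20],"yaw":0},{"gripper":1,"slide":[0,0,20],"yaw":0},{"gripper":1,"slide":[0,0,20],"yaw":0},{"gripper":1,"slide":[0,0,0],"yaw":0},{"gripper":1,"slide":[0,0,0],"yaw":0}]'
```

```text
time: 2.2
tcp_pos: [443.2, 290.1, 96.4]
ee_rot: [3.141, 0.0, 3.141]
wrist_force: [0.2, 0.0, 0.6]
grip_width: 88.0
finger_force: 0.0
time: 2.7
tcp_pos: [442.7, 290.9, 36.6]
ee_rot: [3.141, -0.0, -3.14]
wrist_force: [-0.1, 0.3, 0.1]
grip_width: 87.8
finger_force: 0.0
```

```bash
python3 -m pendant '[{"gripper":1,"slide":[0,0,15],"yaw":0},{"gripper":1,"slide":[0,0,14],"yaw":0},{"gripper":1,"slide":[0,0,0],"yaw":0},{"gripper":0.3,"slide":[0,0,0],"yaw":0},{"gripper":0,"slide":[0,0,0],"yaw":0}]'
python3 -m pendant '[{"gripper":-1,"slide":[0,0,0],"yaw":0},{"gripper":-1,"slide":[0,0,0],"yaw":0},{"gripper":-1,"slide":[0,0,0],"yaw":0},{"gripper":-1,"slide":[0,0,0],"yaw":0},{"gripper":-1,"slide":[0,0,0],"yaw":0}]' 30
python3 -m pendant '[{"gripper":-1,"slide":[0,0,0],"yaw":0},{"gripper":-1,"slide":[0,0,-10],"yaw":0},{"gripper":-1,"slide":[0,0,-20],"yaw":0},{"gripper":-1,"slide":[0,0,-30],"yaw":0},{"gripper":-1,"slide":[0,0,0],"yaw":0}]' 30
```

```text
time: 3.2
tcp_pos: [443.5, 289.8, 7.6]
ee_rot: [3.141, 0.001, -3.141]
wrist_force: [-0.4, 0.2, -0.1]
grip_width: 75.4
finger_force: 0.0
time: 3.7
tcp_pos: [443.3, 289.7, 7.3]
ee_rot: [3.141, 0.0, -3.141]
wrist_force: [-0.6, 1.1, 2.1]
grip_width: 49.8
finger_force: 30.0
time: 4.2
tcp_pos: [444.7, 290.2, 69.9]
ee_rot: [3.139, 0.004, 3.141]
wrist_force: [0.7, 1.1, -5.2]
grip_width: 49.5
finger_force: 30.0
```

Grasped (49.5 mm wide, −5 N). Lift and carry to above the left pan.

```bash
python3 -m pendant '[{"gripper":-1,"slide":[0,0,-25],"yaw":0},{"gripper":-1,"slide":[0,0,-25],"yaw":0},{"gripper":-1,"slide":[0,0,-25],"yaw":0},{"gripper":-1,"slide":[0,0,-15],"yaw":0},{"gripper":-1,"slide":[-20,0,0],"yaw":0}]'
python3 -m pendant '[{"gripper":-1,"slide":[-30,0,0],"yaw":0},{"gripper":-1,"slide":[-30,0,0],"yaw":0},{"gripper":-1,"slide":[-30,0,0],"yaw":0},{"gripper":-1,"slide":[-30,0,0],"yaw":0},{"gripper":-1,"slide":[-20,0,0],"yaw":0}]'
python3 -m pendant '[{"gripper":-1,"slide":[-10,0,0],"yaw":0},{"gripper":-1,"slide":[0,0,0],"yaw":0},{"gripper":-1,"slide":[0,0,0],"yaw":0},{"gripper":-1,"slide":[0,0,0],"yaw":0}]'
```

```text
time: 4.7
tcp_pos: [461.3, 289.9, 157.7]
ee_rot: [3.141, -0.001, -3.139]
wrist_force: [0.2, -0.4, -5.1]
grip_width: 49.6
finger_force: 30.0
time: 5.2
tcp_pos: [604.2, 288.1, 154.7]
ee_rot: [-3.14, -0.002, 3.141]
wrist_force: [0.4, -0.1, -5.4]
grip_width: 49.5
finger_force: 30.0
time: 5.6
tcp_pos: [611.5, 289.8, 156.6]
ee_rot: [-3.141, -0.002, -3.14]
wrist_force: [0.1, -0.7, -5.5]
grip_width: 49.5
finger_force: 30.0
```

```bash
python3 -m pendant '[{"gripper":-1,"slide":[-4,-2,10],"yaw":0},{"gripper":-1,"slide":[0,0,15],"yaw":0},{"gripper":-1,"slide":[0,0,10],"yaw":0},{"gripper":-1,"slide":[0,0,4],"yaw":0},{"gripper":-1,"slide":[0,0,0],"yaw":0}]'
python3 -m pendant '[{"gripper":-1,"slide":[0,0,2],"yaw":0},{"gripper":-1,"slide":[0,0,2],"yaw":0},{"gripper":-1,"slide":[0,0,2],"yaw":0},{"gripper":-1,"slide":[0,0,2],"yaw":0},{"gripper":-1,"slide":[0,0,0],"yaw":0}]'
python3 -m pendant '[{"gripper":-1,"slide":[0,0,1],"yaw":0},{"gripper":-1,"slide":[0,0,1],"yaw":0},{"gripper":-1,"slide":[0,0,1],"yaw":0},{"gripper":-1,"slide":[0,0,0],"yaw":0}]'
```

```text
time: 6.1
tcp_pos: [616.3, 287.1, 116.6]
ee_rot: [-3.141, -0.002, -3.141]
wrist_force: [-0.2, 0.2, -5.1]
grip_width: 49.8
finger_force: 30.0
time: 6.6
tcp_pos: [616.9, 287.3, 109.8]
ee_rot: [-3.141, -0.0, -3.141]
wrist_force: [0.1, 0.2, -4.9]
grip_width: 49.3
finger_force: 30.0
time: 7.0
tcp_pos: [617.1, 287.4, 106.9]
ee_rot: [-3.142, -0.0, -3.141]
wrist_force: [-0.3, -0.7, -4.4]
grip_width: 49.6
finger_force: 30.0
```

```bash
python3 -m pendant '[{"gripper":-1,"slide":[0,0,1],"yaw":0},{"gripper":-1,"slide":[0,0,0],"yaw":0},{"gripper":-1,"slide":[0,0,0],"yaw":0}]'
python3 -m pendant '[{"gripper":-1,"slide":[0,0,1],"yaw":0},{"gripper":-1,"slide":[0,0,0],"yaw":0},{"gripper":-1,"slide":[0,0,0],"yaw":0}]'
python3 -m pendant '[{"gripper":-1,"slide":[0,0,0.5],"yaw":0},{"gripper":-1,"slide":[0,0,0],"yaw":0},{"gripper":-1,"slide":[0,0,0],"yaw":0}]'
```

```text
time: 7.3
tcp_pos: [617.1, 287.4, 106.0]
ee_rot: [-3.142, -0.0, -3.141]
wrist_force: [-0.7, -0.5, -3.8]
grip_width: 49.5
finger_force: 30.0
time: 7.6
tcp_pos: [617.1, 287.4, 104.9]
ee_rot: [-3.142, -0.0, -3.141]
wrist_force: [-0.3, -0.9, -4.4]
grip_width: 49.5
finger_force: 30.0
time: 7.9
tcp_pos: [617.1, 287.4, 104.7]
ee_rot: [3.142, 0.0, -3.141]
wrist_force: [-0.7, 0.5, -2.5]
grip_width: 49.6
finger_force: 30.0
```

```bash
python3 -m pendant '[{"gripper":-1,"slide":[0,0,0.5],"yaw":0},{"gripper":-1,"slide":[0,0,0],"yaw":0},{"gripper":-1,"slide":[0,0,0],"yaw":0}]'
python3 -m pendant '[{"gripper":0.2,"slide":[0,0,0],"yaw":0},{"gripper":0.5,"slide":[0,0,0],"yaw":0},{"gripper":0.5,"slide":[0,0,0],"yaw":0},{"gripper":0.5,"slide":[0,0,0],"yaw":0}]'
```

```text
time: 8.2
tcp_pos: [617.2, 287.5, 104.6]
ee_rot: [3.141, 0.0, -3.141]
wrist_force: [-1.4, -0.8, 4.0]
grip_width: 49.6
finger_force: 30.0
time: 8.6
tcp_pos: [617.3, 287.6, 104.0]
ee_rot: [3.141, 0.0, -3.141]
wrist_force: [-0.2, -0.3, -1.0]
grip_width: 65.8
finger_force: 0.0
```

```bash
python3 -m pendant '[{"gripper":0.5,"slide":[0,0,-15],"yaw":0},{"gripper":0.5,"slide":[0,0,-25],"yaw":0},{"gripper":0.5,"slide":[0,0,-25],"yaw":0},{"gripper":1,"slide":[10,-10,0],"yaw":0},{"gripper":1,"slide":[25,-20,0],"yaw":0}]'
python3 -m pendant '[{"gripper":1,"slide":[25,-20,0],"yaw":0},{"gripper":1,"slide":[25,-20,0],"yaw":0},{"gripper":1,"slide":[25,-20,0],"yaw":0},{"gripper":1,"slide":[25,-20,0],"yaw":0},{"gripper":1,"slide":[18,-20,0],"yaw":0}]'
python3 -m pendant '[{"gripper":1,"slide":[0,0,25],"yaw":0},{"gripper":1,"slide":[0,0,25],"yaw":0},{"gripper":1,"slide":[0,0,20],"yaw":0},{"gripper":1,"slide":[0,0,0],"yaw":0},{"gripper":1,"slide":[0,0,0],"yaw":0}]'
```

```text
time: 9.1
tcp_pos: [583.9, 259.0, 171.2]
ee_rot: [3.139, 0.004, -3.14]
wrist_force: [-0.4, -0.1, 0.5]
grip_width: 78.3
finger_force: 0.0
time: 9.6
tcp_pos: [463.0, 156.8, 170.1]
ee_rot: [3.141, 0.001, -3.141]
wrist_force: [0.1, 0.5, 2.0]
grip_width: 87.7
finger_force: 0.0
time: 10.1
tcp_pos: [464.6, 157.6, 99.9]
ee_rot: [3.141, 0.001, -3.142]
wrist_force: [-0.2, 0.0, 0.0]
grip_width: 87.7
finger_force: 0.0
```

Run:
```python
from m import *
W,L,R,B=pickle.load(open('est.pkl','rb')); print(get_obs()['tcp_pos'])
snap('scene','s3'); o=[]
for k in('A','B'):
  x,y=W[k] if k=='B' else L;r,h,rk,H=DIM[k];z=97 if k=='A' else 0
  o+=[(circ(x,y,z,r),(0,0,255)),(circ(x,y,z+h,r),(0,255,0))]
o.append((circ(*L,97,63),(255,255,0)))
cv2.imwrite('pics/s3c.png',ov('s3',o,3,(180,110,400,290)))
```

```text
[464.64392055 157.57971359  99.90874198]
```

View pics/s3c.png

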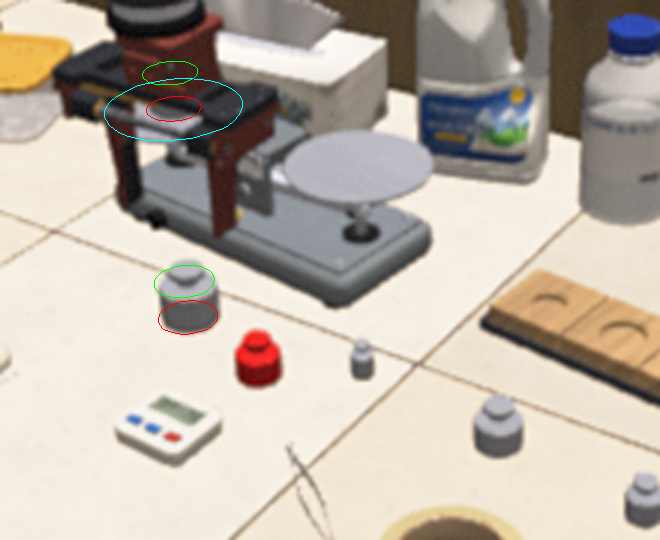

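Weight B matches its estimate, at crop (188,305). The left pan is hidden behind the gripper. I'll descend and grasp B.

```bash
python3 -m pendant '[{"gripper":1,"slide":[0,0,25],"yaw":0},{"gripper":1,"slide":[0,0,25],"yaw":0},{"gripper":1,"slide":[0,0,25],"yaw":0},{"gripper":1,"slide":[0,0,17],"yaw":0},{"gripper":1,"slide":[0,0,0],"yaw":0}]'
python3 -m pendant '[{"gripper":0.3,"slide":[0,0,0],"yaw":0},{"gripper":-1,"slide":[0,0,0],"yaw":0},{"gripper":-1,"slide":[0,0,0],"yaw":0},{"gripper":-1,"slide":[0,0,0],"yaw":0},{"gripper":-1,"slide":[0,0,0],"yaw":0}]' 30
python3 -m pendant '[{"gripper":-1,"slide":[0,0,0],"yaw":0},{"gripper":-1,"slide":[0,0,0],"yaw":0},{"gripper":-1,"slide":[0,0,-15],"yaw":0},{"gripper":-1,"slide":[0,0,-25],"yaw":0},{"gripper":-1,"slide":[0,0,-25],"yaw":0}]' 30
python3 -m pendant '[{"gripper":-1,"slide":[0,0,-25],"yaw":0},{"gripper":-1,"slide":[0,0,-25],"yaw":0},{"gripper":-1,"slide":[0,0,-25],"yaw":0},{"gripper":-1,"slide":[0,0,-15],"yaw":0},{"gripper":-1,"slide":[0,0,0],"yaw":0}]'
```

```text
time: 10.65
tcp_pos: [463.8, 157.4, 6.5]
ee_rot: [-3.141, -0.001, -3.141]
wrist_force: [-0.3, 0.7, 0.7]
grip_width: 88.0
finger_force: 0.0
time: 11.15
tcp_pos: [464.3, 157.0, 7.5]
ee_rot: [-3.141, 0.0, -3.142]
wrist_force: [0.2, -4.5, 2.3]
grip_width: 51.3
finger_force: 1.9
time: 11.65
tcp_pos: [462.8, 157.0, 71.8]
ee_rot: [-3.141, -0.003, -3.141]
wrist_force: [0.8, 0.2, -4.9]
grip_width: 49.6
finger_force: 30.0
time: 12.15
tcp_pos: [464.7, 157.8, 163.3]
ee_rot: [3.14, 0.002, -3.141]
wrist_force: [0.8, 0.3, -5.8]
grip_width: 49.2
finger_force: 30.0
```

```bash
python3 -m pendant '[{"gripper":-1,"slide":[-15,-10,0],"yaw":0},{"gripper":-1,"slide":[-25,-18,0],"yaw":0},{"gripper":-1,"slide":[-25,-18,0],"yaw":0},{"gripper":-1,"slide":[-25,-18,0],"yaw":0},{"gripper":-1,"slide":[-25,-18,0],"yaw":0}]'
python3 -m pendant '[{"gripper":-1,"slide":[-11,-7.5,0],"yaw":0},{"gripper":-1,"slide":[0,0,0],"yaw":0},{"gripper":-1,"slide":[0,0,0],"yaw":0},{"gripper":-1,"slide":[0,0,0],"yaw":0}]'
python3 - <<'E'
from m import *
W,L,R,B=pickle.load(open('est.pkl','rb')); g=get_obs(); print(g['tcp_pos'])
snap('scene','s4'); snap('top','t4');o=[]
for p,z in((L,97),(R,113)):
  r,h,rk,H=DIM['A']
  o+=[(circ(*p,z,r),(0,0,255)),(circ(*p,z+h,r),(0,255,0)),(circ(*p,z,63),(255,255,0))]
a=ov('s4',o,2.8,(200,90,340,220));b=ov('t4',o,2.8,(190,110,330,240))
cv2.imwrite('pics/s4c.png',np.hstack([a,b]))
E
```

```text
time: 12.65
tcp_pos: [578.7, 74.6, 159.8]
ee_rot: [-3.141, -0.003, -3.141]
wrist_force: [0.2, 0.4, -4.8]
grip_width: 49.5
finger_force: 30.0
time: 13.05
tcp_pos: [588.6, 69.3, 161.2]
ee_rot: [3.141, -0.002, -3.14]
wrist_force: [0.3, -0.1, -6.0]
grip_width: 49.8
finger_force: 30.0
[588.61186835  69.28662043 161.23128631]
```

View pics/s4c.png

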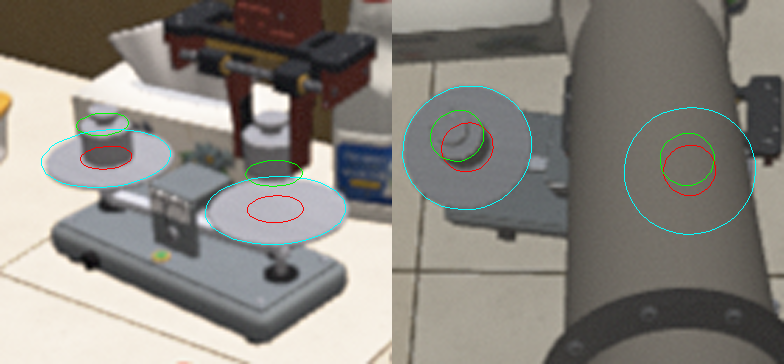

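A stands in the middle of the left pan, which is down. Now I'll lower B onto the raised right pan and bring it to level.

```bash
python3 -m pendant '[{"gripper":-1,"slide":[-2.4,-1,10],"yaw":0},{"gripper":-1,"slide":[0,0,15],"yaw":0},{"gripper":-1,"slide":[0,0,9],"yaw":0},{"gripper":-1,"slide":[0,0,4],"yaw":0},{"gripper":-1,"slide":[0,0,0],"yaw":0}]'
python3 -m pendant '[{"gripper":-1,"slide":[0,0,1],"yaw":0},{"gripper":-1,"slide":[0,0,1],"yaw":0},{"gripper":-1,"slide":[0,0,1],"yaw":0},{"gripper":-1,"slide":[0,0,0],"yaw":0}]'
python3 -m pendant '[{"gripper":-1,"slide":[0,0,1],"yaw":0},{"gripper":-1,"slide":[0,0,1],"yaw":0},{"gripper":-1,"slide":[0,0,0],"yaw":0}]'
```

```text
time: 13.65
tcp_pos: [591.8, 66.8, 122.8]
ee_rot: [-3.141, -0.002, -3.141]
wrist_force: [-0.4, 1.4, -5.2]
grip_width: 49.2
finger_force: 30.0
time: 14.05
tcp_pos: [592.6, 66.9, 121.1]
ee_rot: [3.142, 0.0, -3.141]
wrist_force: [0.5, 0.5, -3.6]
grip_width: 49.4
finger_force: 30.0
time: 14.35
tcp_pos: [592.8, 66.9, 119.4]
ee_rot: [3.141, 0.001, -3.141]
wrist_force: [-1.5, 0.4, -0.8]
grip_width: 49.8
finger_force: 30.0
```

```bash
python3 -m pendant '[{"gripper":-1,"slide":[0,0,1],"yaw":0},{"gripper":-1,"slide":[0,0,1],"yaw":0},{"gripper":-1,"slide":[0,0,1],"yaw":0},{"gripper":-1,"slide":[0,0,1],"yaw":0},{"gripper":-1,"slide":[0,0,0],"yaw":0}]'
python3 -m pendant '[{"gripper":-1,"slide":[0,0,1],"yaw":0},{"gripper":-1,"slide":[0,0,1],"yaw":0},{"gripper":-1,"slide":[0,0,0.5],"yaw":0},{"gripper":-1,"slide":[0,0,0],"yaw":0},{"gripper":-1,"slide":[0,0,0],"yaw":0}]'
```

```text
time: 14.85
tcp_pos: [592.7, 66.7, 114.9]
ee_rot: [-3.141, 0.0, -3.142]
wrist_force: [0.3, -2.0, -0.1]
grip_width: 49.8
finger_force: 30.0
time: 15.35
tcp_pos: [592.7, 66.7, 112.5]
ee_rot: [-3.141, 0.0, -3.142]
wrist_force: [0.6, -1.7, -0.4]
grip_width: 49.1
finger_force: 30.0
```

```bash
python3 -m pendant '[{"gripper":0.2,"slide":[0,0,0],"yaw":0},{"gripper":0.5,"slide":[0,0,0],"yaw":0},{"gripper":0.5,"slide":[0,0,0],"yaw":0},{"gripper":0.5,"slide":[0,0,0],"yaw":0}]'
python3 -m pendant '[{"gripper":0.5,"slide":[0,0,-15],"yaw":0},{"gripper":0.5,"slide":[0,0,-25],"yaw":0},{"gripper":0.5,"slide":[0,0,-25],"yaw":0},{"gripper":0.5,"slide":[10,-7,0],"yaw":0},{"gripper":0.3,"slide":[25,-16,0],"yaw":0}]'
python3 -m pendant '[{"gripper":0.2,"slide":[25,-16,0],"yaw":0},{"gripper":0.2,"slide":[25,-16,0],"yaw":0},{"gripper":0.2,"slide":[25,-16,0],"yaw":0},{"gripper":0.2,"slide":[11,-8,0],"yaw":0},{"gripper":0.2,"slide":[0,0,10],"yaw":0}]'
python3 - <<'E'
from m import *
W,L,R,B=pickle.load(open('est.pkl','rb')); g=get_obs(); print(g['tcp_pos'],W['50']-g['tcp_pos'][:2])
snap('scene','s5'); snap('top','t5');o=[]
r,h,rk,H=DIM['A']
for p,z in((L,105),(R,105)):
  o+=[(circ(*p,z,r),(0,0,255)),(circ(*p,z+h,r),(0,255,0)),(circ(*p,z,63),(255,255,0))]
for k in('50','100','200'):
  x,y=W[k]; r,h,rk,H=DIM[k]; o+=[(circ(x,y,0,r),(0,0,255)),(circ(x,y,h,r),(0,255,0))]
a=ov('s5',o,3,(200,110,420,300))
cv2.imwrite('pics/s5c.png',a)
E
```

```text
time: 15.75
tcp_pos: [592.5, 67.3, 112.5]
ee_rot: [3.141, 0.0, -3.141]
wrist_force: [0.4, 0.2, -0.4]
grip_width: 65.9
finger_force: 0.0
time: 16.25
tcp_pos: [559.0, 45.1, 178.9]
ee_rot: [3.14, 0.004, -3.139]
wrist_force: [0.1, -0.4, 0.2]
grip_width: 60.9
finger_force: 0.0
time: 16.75
tcp_pos: [471.4, -13.1, 168.4]
ee_rot: [3.141, 0.002, 3.14]
wrist_force: [0.9, 0.9, 0.5]
grip_width: 52.8
finger_force: 0.0
[471.35428231 -13.11648798 168.42807859] [0.34571769 1.21648798]
```

View pics/s5c.png

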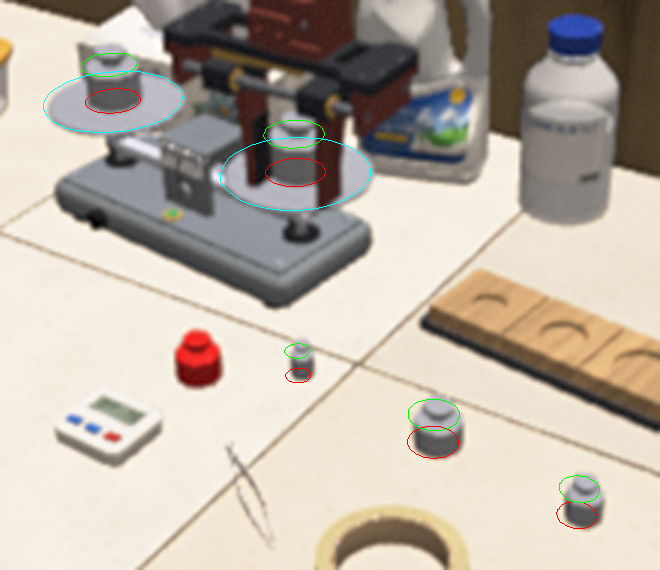

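Beam looks level with both weights central; the small weights sit about 1 px right of my estimate in this view. I'll descend on the 50 g weight.

```bash
python3 -m pendant '[{"gripper":0.2,"slide":[-0.5,0,25],"yaw":0},{"gripper":0.2,"slide":[0,0,30],"yaw":0},{"gripper":0.2,"slide":[0,0,30],"yaw":0},{"gripper":0.2,"slide":[0,0,25],"yaw":0},{"gripper":0.2,"slide":[0,0,0],"yaw":0}]'
python3 -m pendant '[{"gripper":0.2,"slide":[0,0,0],"yaw":0},{"gripper":0.2,"slide":[0,0,10],"yaw":0},{"gripper":0.2,"slide":[0,0,10],"yaw":0},{"gripper":0.2,"slide":[0,0,0],"yaw":0},{"gripper":0.2,"slide":[0,0,0],"yaw":0}]'
```

```text
time: 17.35
tcp_pos: [470.8, -11.2, 54.5]
ee_rot: [-3.141, -0.006, -3.14]
wrist_force: [0.4, -0.4, 0.1]
grip_width: 53.1
finger_force: 0.0
time: 17.85
tcp_pos: [472.0, -12.1, 37.5]
ee_rot: [3.142, -0.0, -3.142]
wrist_force: [0.4, -0.6, 0.3]
grip_width: 52.6
finger_force: 0.0
```

```bash
python3 -m pendant '[{"gripper":0.2,"slide":[0,0,13],"yaw":0},{"gripper":0.2,"slide":[0,0,13],"yaw":0},{"gripper":0.2,"slide":[0,0,0],"yaw":0},{"gripper":0.2,"slide":[0,0,0],"yaw":0},{"gripper":-0.2,"slide":[0,0,0],"yaw":0}]'
python3 -m pendant '[{"gripper":-0.4,"slide":[0,0,0],"yaw":0},{"gripper":-1,"slide":[0,0,0],"yaw":0},{"gripper":-1,"slide":[0,0,0],"yaw":0},{"gripper":-1,"slide":[0,0,0],"yaw":0},{"gripper":-1,"slide":[0,0,0],"yaw":0}]' 15
python3 -m pendant '[{"gripper":-1,"slide":[0,0,0],"yaw":0},{"gripper":-1,"slide":[0,0,0],"yaw":0},{"gripper":-1,"slide":[0,0,-10],"yaw":0},{"gripper":-1,"slide":[0,0,-20],"yaw":0},{"gripper":-1,"slide":[0,0,0],"yaw":0}]'
```

```text
time: 18.35
tcp_pos: [472.3, -12.1, 11.8]
ee_rot: [3.142, 0.0, -3.141]
wrist_force: [-0.2, 1.4, 0.7]
grip_width: 47.7
finger_force: 0.0
time: 18.85
tcp_pos: [472.2, -12.1, 11.7]
ee_rot: [3.142, 0.0, -3.141]
wrist_force: [-0.9, -0.6, 2.1]
grip_width: 19.6
finger_force: 15.0
time: 19.35
tcp_pos: [473.5, -12.1, 43.5]
ee_rot: [3.141, 0.003, 3.142]
wrist_force: [0.4, -0.2, -1.4]
grip_width: 19.6
finger_force: 15.0
```

```bash
python3 -m pendant '[{"gripper":-1,"slide":[0,0,-25],"yaw":0},{"gripper":-1,"slide":[0,0,-25],"yaw":0},{"gripper":-1,"slide":[-10,-8,-5],"yaw":0},{"gripper":-1,"slide":[-25,-16,0],"yaw":0},{"gripper":-1,"slide":[-25,-16,0],"yaw":0}]'
python3 -m pendant '[{"gripper":-1,"slide":[-25,-16,0],"yaw":0},{"gripper":-1,"slide":[-25,-16,0],"yaw":0},{"gripper":-1,"slide":[-25,-14,0],"yaw":0},{"gripper":-1,"slide":[-6,-4,0],"yaw":0},{"gripper":-1,"slide":[0,0,0],"yaw":0}]'
python3 -m pendant '[{"gripper":-1,"slide":[0,0,10],"yaw":0},{"gripper":-1,"slide":[0,0,15],"yaw":0},{"gripper":-1,"slide":[0,0,10],"yaw":0},{"gripper":-1,"slide":[0,0,0],"yaw":0},{"gripper":-1,"slide":[0,0,0],"yaw":0}]'
```

```text
time: 19.85
tcp_pos: [533.0, -52.7, 96.2]
ee_rot: [3.141, 0.0, -3.14]
wrist_force: [0.9, 0.2, -0.5]
grip_width: 19.1
finger_force: 15.0
time: 20.35
tcp_pos: [613.1, -103.1, 95.3]
ee_rot: [-3.141, -0.001, 3.14]
wrist_force: [0.3, 0.7, -1.2]
grip_width: 19.5
finger_force: 15.0
time: 20.85
tcp_pos: [612.6, -101.8, 61.0]
ee_rot: [3.141, -0.001, -3.141]
wrist_force: [0.8, -0.3, -0.1]
grip_width: 19.2
finger_force: 15.0
```

Run:
```python
from m import *
W,L,R,B=pickle.load(open('est.pkl','rb')); g=get_obs(); p=g['tcp_pos'];print(p,B['50']-p[:2])
snap('scene','s6'); snap('top','t6');o=[]
r,h,rk,H=DIM['50']; z=p[2]-11.7
o=[(circ(*B['50'],24,13.5),(0,255,255)),(circ(*B['100'],24,18),(0,255,255)),(circ(*B['200'],24,23),(0,255,255)),(circ(*p[:2],z,r),(0,0,255)),(circ(*p[:2],z+h,r),(0,255,0))]
a=ov('s6',o,5,(320,140,440,250))
cv2.imwrite('pics/s6c.png',a)
```

```text
[ 612.56691569 -101.78358208   61.01053217] [1.58595081 0.0043561 ]
```

View pics/s6c.png

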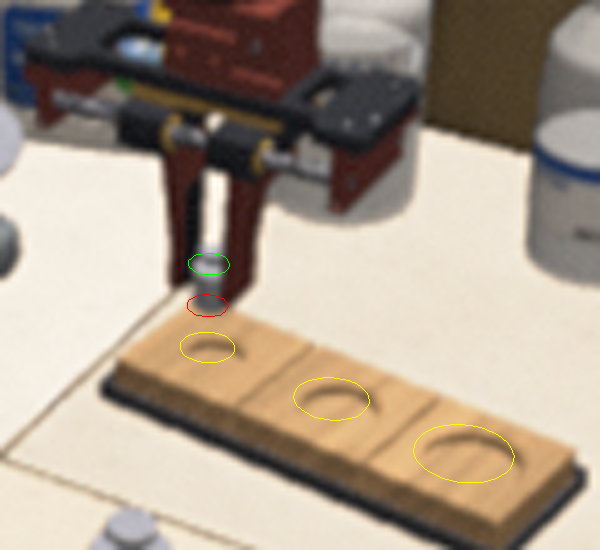

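Recesses and held weight agree with the overlays. Lower into the 50 recess.

```bash
python3 -m pendant '[{"gripper":-1,"slide":[-2,0,10],"yaw":0},{"gripper":-1,"slide":[0,0,8],"yaw":0},{"gripper":-1,"slide":[0,0,4],"yaw":0},{"gripper":-1,"slide":[0,0,0],"yaw":0},{"gripper":-1,"slide":[0,0,0],"yaw":0}]'
python3 -m pendant '[{"gripper":-1,"slide":[0,0,2],"yaw":0},{"gripper":-1,"slide":[0,0,2],"yaw":0},{"gripper":-1,"slide":[0,0,2],"yaw":0},{"gripper":-1,"slide":[0,0,0],"yaw":0},{"gripper":-1,"slide":[0,0,0],"yaw":0}]'
```

```text
time: 21.45
tcp_pos: [615.0, -102.1, 39.3]
ee_rot: [3.142, -0.0, -3.142]
wrist_force: [-0.7, -0.5, 0.5]
grip_width: 19.6
finger_force: 15.0
time: 21.95
tcp_pos: [615.0, -102.1, 33.5]
ee_rot: [3.142, -0.0, -3.141]
wrist_force: [0.2, -0.4, 0.2]
grip_width: 19.2
finger_force: 15.0
```

```bash
python3 -m pendant '[{"gripper":-1,"slide":[0,0,1.5],"yaw":0},{"gripper":-1,"slide":[0,0,1.5],"yaw":0},{"gripper":-1,"slide":[0,0,0],"yaw":0},{"gripper":-1,"slide":[0,0,0],"yaw":0}]'
python3 -m pendant '[{"gripper":-1,"slide":[0,0,1],"yaw":0},{"gripper":-1,"slide":[0,0,1],"yaw":0},{"gripper":-1,"slide":[0,0,0],"yaw":0},{"gripper":-1,"slide":[0,0,0],"yaw":0}]'
```

```text
time: 22.35
tcp_pos: [615.0, -102.1, 30.4]
ee_rot: [3.142, -0.0, -3.141]
wrist_force: [1.5, 0.1, -1.5]
grip_width: 19.6
finger_force: 15.0
time: 22.75
tcp_pos: [615.0, -102.0, 28.4]
ee_rot: [3.142, -0.0, -3.141]
wrist_force: [0.0, -0.7, -0.4]
grip_width: 19.6
finger_force: 15.0
```

```bash
python3 -m pendant '[{"gripper":-1,"slide":[0,0,0.6],"yaw":0},{"gripper":-1,"slide":[0,0,0],"yaw":0},{"gripper":-0.3,"slide":[0,0,0],"yaw":0},{"gripper":-0.1,"slide":[0,0,0],"yaw":0},{"gripper":-0.1,"slide":[0,0,0],"yaw":0}]'
python3 -m pendant '[{"gripper":-0.1,"slide":[0,0,-10],"yaw":0},{"gripper":-0.1,"slide":[0,0,-20],"yaw":0},{"gripper":0.2,"slide":[0,0,-25],"yaw":0},{"gripper":0.2,"slide":[0,0,-15],"yaw":0},{"gripper":0.2,"slide":[20,-20,0],"yaw":0}]'
python3 -m pendant '[{"gripper":0.2,"slide":[25,-25,0],"yaw":0},{"gripper":0.2,"slide":[25,-25,0],"yaw":0},{"gripper":0.2,"slide":[25,-25,0],"yaw":0},{"gripper":0.2,"slide":[25,-25,0],"yaw":0},{"gripper":0.2,"slide":[25,-25,0],"yaw":0}]'
python3 -m pendant '[{"gripper":0.2,"slide":[25,-20,0],"yaw":0},{"gripper":0.2,"slide":[6,-6,0],"yaw":0},{"gripper":0.2,"slide":[0,0,0],"yaw":0},{"gripper":0.2,"slide":[0,0,0],"yaw":0},{"gripper":0.2,"slide":[0,0,0],"yaw":0}]'
```

```text
time: 23.25
tcp_pos: [615.2, -102.1, 28.0]
ee_rot: [3.142, 0.0, -3.141]
wrist_force: [0.2, 0.7, 1.0]
grip_width: 38.0
finger_force: 0.0
time: 23.75
tcp_pos: [599.3, -118.8, 101.0]
ee_rot: [3.14, 0.007, -3.136]
wrist_force: [0.3, 0.1, 0.1]
grip_width: 52.4
finger_force: 0.0
time: 24.25
tcp_pos: [469.1, -248.0, 98.4]
ee_rot: [-3.141, 0.001, -3.141]
wrist_force: [0.4, 0.1, 1.2]
grip_width: 52.8
finger_force: 0.0
time: 24.75
tcp_pos: [440.7, -271.8, 98.0]
ee_rot: [3.141, 0.001, -3.139]
wrist_force: [-0.3, -0.2, -0.9]
grip_width: 52.7
finger_force: 0.0
```

Run:
```python
from m import *
W,L,R,B=pickle.load(open('est.pkl','rb')); g=get_obs(); p=g['tcp_pos'];print(p,W['100']-p[:2],g['joint_pos'].round(2))
snap('scene','s7'); o=[(circ(*B['100'],24,18),(0,255,255)),(circ(*B['200'],24,23),(0,255,255))]
for x,y,z,k in((*B['50'],16,'50'),(*W['100'],0,'100'),(*W['200'],0,'200')):
  r,h,rk,H=DIM[k];o+=[(circ(x,y,z,r),(0,0,255)),(circ(x,y,z+h,r),(0,255,0))]
cv2.imwrite('pics/s7c.png',ov('s7',o,4,(300,160,440,300)))
```

```text
[ 440.70852054 -271.78394362   97.9799381 ] [-2.60852054 -0.31605638] [ 0.27  0.39  0.2   2.05 -0.12  0.71  2.12]
```

View pics/s7c.png

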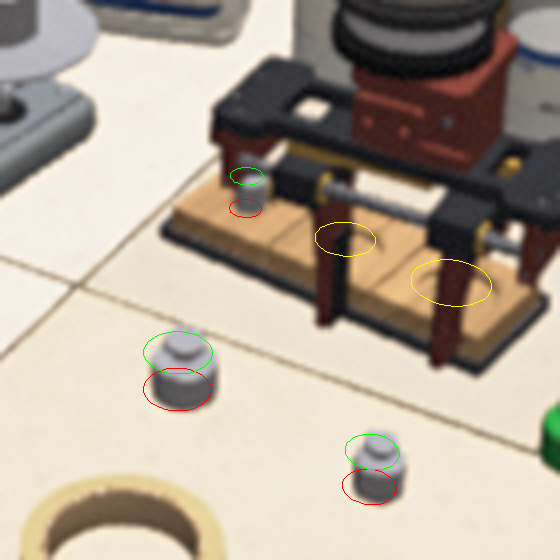

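50 g sits in its recess. The 100 g is at crop (378,470), slightly right of my estimate, so nudge and descend.

```bash
python3 -m pendant '[{"gripper":0.2,"slide":[0.5,-1.5,20],"yaw":0},{"gripper":0.2,"slide":[0,0,25],"yaw":0},{"gripper":0.2,"slide":[0,0,15],"yaw":0},{"gripper":0.2,"slide":[0,0,0],"yaw":0},{"gripper":0.2,"slide":[0,0,0],"yaw":0}]'
python3 -m pendant '[{"gripper":0.2,"slide":[0,0,13],"yaw":0},{"gripper":0.2,"slide":[0,0,13],"yaw":0},{"gripper":0.2,"slide":[0,0,0],"yaw":0},{"gripper":0.2,"slide":[0,0,0],"yaw":0}]'
```

```text
time: 25.3
tcp_pos: [439.2, -274.1, 38.0]
ee_rot: [3.141, -0.0, -3.14]
wrist_force: [-0.6, -0.0, 0.4]
grip_width: 53.0
finger_force: 0.0
time: 25.7
tcp_pos: [438.2, -274.5, 11.5]
ee_rot: [3.141, -0.001, -3.141]
wrist_force: [-0.7, -0.1, 0.5]
grip_width: 52.4
finger_force: 0.0
```

```bash
python3 -m pendant '[{"gripper":0.2,"slide":[-1.5,0,0],"yaw":0},{"gripper":-0.1,"slide":[0,0,0],"yaw":0},{"gripper":-0.3,"slide":[0,0,0],"yaw":0},{"gripper":-1,"slide":[0,0,0],"yaw":0},{"gripper":-1,"slide":[0,0,0],"yaw":0}]' 15
python3 -m pendant '[{"gripper":-1,"slide":[0,0,0],"yaw":0},{"gripper":-1,"slide":[0,0,0],"yaw":0},{"gripper":-1,"slide":[0,0,0],"yaw":0},{"gripper":-1,"slide":[0,0,0],"yaw":0}]' 15
python3 -m pendant '[{"gripper":-1,"slide":[0,0,-10],"yaw":0},{"gripper":-1,"slide":[0,0,-20],"yaw":0},{"gripper":-1,"slide":[0,0,-25],"yaw":0},{"gripper":-1,"slide":[0,0,-25],"yaw":0},{"gripper":-1,"slide":[0,0,0],"yaw":0}]'
```

```text
time: 26.2
tcp_pos: [440.2, -274.7, 12.0]
ee_rot: [-3.141, 0.0, -3.141]
wrist_force: [-0.1, -0.4, 1.0]
grip_width: 27.3
finger_force: 15.0
time: 26.6
tcp_pos: [440.2, -274.6, 12.0]
ee_rot: [-3.142, 0.0, -3.141]
wrist_force: [-0.4, -0.5, 3.8]
grip_width: 27.5
finger_force: 15.0
time: 27.1
tcp_pos: [441.9, -275.7, 95.1]
ee_rot: [-3.139, 0.005, 3.142]
wrist_force: [0.7, -0.9, -1.2]
grip_width: 27.6
finger_force: 15.0
```

```bash
python3 -m pendant '[{"gripper":-1,"slide":[-20,12,0],"yaw":0},{"gripper":-1,"slide":[-25,15,0],"yaw":0},{"gripper":-1,"slide":[-25,15,0],"yaw":0},{"gripper":-1,"slide":[-25,15,0],"yaw":0},{"gripper":-1,"slide":[-25,15,0],"yaw":0}]'
python3 -m pendant '[{"gripper":-1,"slide":[-25,15,0],"yaw":0},{"gripper":-1,"slide":[-20,14,0],"yaw":0},{"gripper":-1,"slide":[0,0,10],"yaw":0},{"gripper":-1,"slide":[0,0,15],"yaw":0},{"gripper":-1,"slide":[0,0,10],"yaw":0}]'
python3 -m pendant '[{"gripper":-1,"slide":[0,0,0],"yaw":0},{"gripper":-1,"slide":[0,0,0],"yaw":0},{"gripper":-1,"slide":[0,0,0],"yaw":0}]'
```

```text
time: 27.6
tcp_pos: [560.3, -201.6, 91.0]
ee_rot: [3.141, -0.002, -3.141]
wrist_force: [-0.4, -0.5, -0.8]
grip_width: 27.1
finger_force: 15.0
time: 28.1
tcp_pos: [602.6, -174.4, 54.5]
ee_rot: [-3.142, -0.004, 3.14]
wrist_force: [-0.6, 0.1, -0.8]
grip_width: 27.3
finger_force: 15.0
time: 28.4
tcp_pos: [605.0, -174.2, 57.3]
ee_rot: [-3.141, 0.001, 3.141]
wrist_force: [0.2, -0.9, -0.7]
grip_width: 27.3
finger_force: 15.0
```

Check the held weight against the recess before lowering.

Run:
```python
from m import *
W,L,R,B=pickle.load(open('est.pkl','rb')); g=get_obs(); p=g['tcp_pos'];print(p)
snap('scene','s8'); z=p[2]-11.9
o=[(circ(*B['100'],24,18),(0,255,255)),(circ(*p[:2],z,14),(0,0,255)),(circ(*p[:2],z+24,14),(0,255,0))]
cv2.imwrite('pics/s8c.png',ov('s8',o,5,(330,145,440,250)))
```

```text
[ 605.03907883 -174.23576684   57.29440991]
```

View pics/s8c.png

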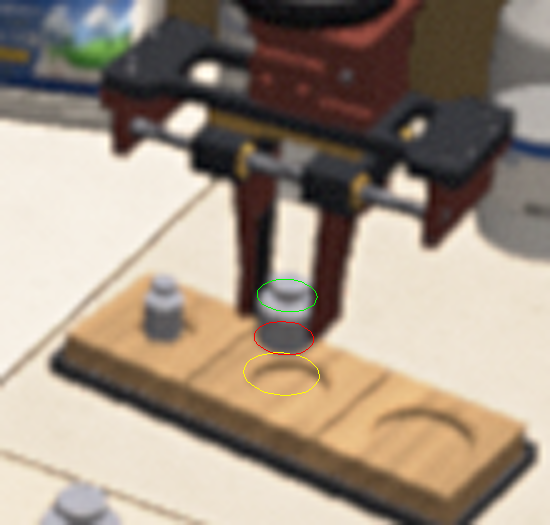

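The held weight is over the recess within about 1–2 mm. Lower it, easing +1.5 mm in x.

```bash
python3 -m pendant '[{"gripper":-1,"slide":[-1.5,0,10],"yaw":0},{"gripper":-1,"slide":[0,0,8],"yaw":0},{"gripper":-1,"slide":[0,0,3],"yaw":0},{"gripper":-1,"slide":[0,0,3],"yaw":0},{"gripper":-1,"slide":[0,0,0],"yaw":0}]'
python3 -m pendant '[{"gripper":-1,"slide":[0,0,1],"yaw":0},{"gripper":-1,"slide":[0,0,1],"yaw":0},{"gripper":-1,"slide":[0,0,0],"yaw":0},{"gripper":-1,"slide":[0,0,0],"yaw":0}]'
```

```text
time: 28.95
tcp_pos: [606.2, -173.5, 32.3]
ee_rot: [3.141, -0.001, -3.141]
wrist_force: [0.3, -0.3, -1.3]
grip_width: 27.5
finger_force: 15.0
time: 29.35
tcp_pos: [606.7, -173.6, 31.0]
ee_rot: [-3.142, 0.0, -3.141]
wrist_force: [0.4, 0.1, -0.8]
grip_width: 27.4
finger_force: 15.0
```

```bash
python3 -m pendant '[{"gripper":-1,"slide":[0,0,1.2],"yaw":0},{"gripper":-1,"slide":[0,0,1.2],"yaw":0},{"gripper":-1,"slide":[0,0,0],"yaw":0},{"gripper":-1,"slide":[0,0,0],"yaw":0}]'
python3 -m pendant '[{"gripper":-1,"slide":[0,0,0.5],"yaw":0},{"gripper":-1,"slide":[0,0,0],"yaw":0},{"gripper":-0.2,"slide":[0,0,0],"yaw":0},{"gripper":0,"slide":[0,0,0],"yaw":0},{"gripper":0,"slide":[0,0,0],"yaw":0}]'
```

```text
time: 29.75
tcp_pos: [606.5, -173.6, 28.4]
ee_rot: [3.142, -0.0, -3.141]
wrist_force: [-0.0, 0.8, -1.3]
grip_width: 28.1
finger_force: 15.0
time: 30.25
tcp_pos: [606.7, -173.6, 28.0]
ee_rot: [3.142, 0.0, -3.141]
wrist_force: [0.3, 0.2, 0.1]
grip_width: 43.3
finger_force: 0.0
```

```bash
python3 -m pendant '[{"gripper":0,"slide":[0,0,-10],"yaw":0},{"gripper":0,"slide":[0,0,-20],"yaw":0},{"gripper":0,"slide":[0,0,-25],"yaw":0},{"gripper":0.3,"slide":[0,0,-15],"yaw":0},{"gripper":0.5,"slide":[20,3,0],"yaw":0}]'
python3 -m pendant '[{"gripper":0.5,"slide":[25,5,0],"yaw":0},{"gripper":0.5,"slide":[25,5,0],"yaw":0},{"gripper":0.5,"slide":[25,5,0],"yaw":0},{"gripper":0.5,"slide":[25,5,0],"yaw":0},{"gripper":0.5,"slide":[25,4,0],"yaw":0}]'
python3 -m pendant '[{"gripper":0.5,"slide":[6,0,15],"yaw":0},{"gripper":0.5,"slide":[0,0,25],"yaw":0},{"gripper":0.5,"slide":[0,0,15],"yaw":0},{"gripper":0.5,"slide":[0,0,0],"yaw":0},{"gripper":0.5,"slide":[0,0,0],"yaw":0}]'
```

```text
time: 30.75
tcp_pos: [590.4, -171.1, 101.3]
ee_rot: [-3.14, 0.007, -3.141]
wrist_force: [0.6, -0.6, -0.2]
grip_width: 56.0
finger_force: 0.0
time: 31.25
tcp_pos: [460.7, -146.3, 98.4]
ee_rot: [3.142, 0.001, -3.141]
wrist_force: [0.3, 0.4, -0.9]
grip_width: 65.7
finger_force: 0.0
time: 31.75
tcp_pos: [455.8, -146.7, 43.4]
ee_rot: [-3.142, 0.0, -3.142]
wrist_force: [0.3, 0.9, -0.4]
grip_width: 66.3
finger_force: 0.0
```

```bash
python3 -m pendant '[{"gripper":0.5,"slide":[-1,0,16],"yaw":0},{"gripper":0.5,"slide":[0,0,15],"yaw":0},{"gripper":0.5,"slide":[0,0,0],"yaw":0},{"gripper":0.5,"slide":[0,0,0],"yaw":0},{"gripper":0.1,"slide":[0,0,0],"yaw":0}]' 20
python3 -m pendant '[{"gripper":-0.1,"slide":[0,0,0],"yaw":0},{"gripper":-1,"slide":[0,0,0],"yaw":0},{"gripper":-1,"slide":[0,0,0],"yaw":0},{"gripper":-1,"slide":[0,0,0],"yaw":0},{"gripper":-1,"slide":[0,0,0],"yaw":0}]' 20
python3 -m pendant '[{"gripper":-1,"slide":[0,0,-10],"yaw":0},{"gripper":-1,"slide":[0,0,-20],"yaw":0},{"gripper":-1,"slide":[0,0,-25],"yaw":0},{"gripper":-1,"slide":[0,0,-25],"yaw":0},{"gripper":-1,"slide":[0,0,0],"yaw":0}]'
```

```text
time: 32.25
tcp_pos: [457.3, -146.8, 13.0]
ee_rot: [-3.141, 0.002, -3.141]
wrist_force: [0.2, -0.3, -0.6]
grip_width: 61.0
finger_force: 0.0
time: 32.75
tcp_pos: [456.9, -146.8, 12.3]
ee_rot: [-3.141, 0.001, -3.142]
wrist_force: [-0.7, -0.4, 6.0]
grip_width: 37.1
finger_force: 20.0
time: 33.25
tcp_pos: [458.3, -147.0, 94.8]
ee_rot: [-3.141, 0.005, 3.142]
wrist_force: [0.5, 0.6, -2.0]
grip_width: 37.2
finger_force: 20.0
```

```bash
python3 -m pendant '[{"gripper":-1,"slide":[-16,-14,0],"yaw":0},{"gripper":-1,"slide":[-25,-17,0],"yaw":0},{"gripper":-1,"slide":[-25,-17,0],"yaw":0},{"gripper":-1,"slide":[-25,-17,0],"yaw":0},{"gripper":-1,"slide":[-25,-17,0],"yaw":0}]'
python3 -m pendant '[{"gripper":-1,"slide":[-25,-17,0],"yaw":0},{"gripper":-1,"slide":[0,0,10],"yaw":0},{"gripper":-1,"slide":[0,0,15],"yaw":0},{"gripper":-1,"slide":[0,0,10],"yaw":0},{"gripper":-1,"slide":[0,0,0],"yaw":0}]'
python3 -m pendant '[{"gripper":-1,"slide":[0,0,0],"yaw":0},{"gripper":-1,"slide":[0,0,0],"yaw":0}]'
python3 - <<'E'
from m import *
W,L,R,B=pickle.load(open('est.pkl','rb')); g=get_obs(); p=g['tcp_pos'];print(p,B['200']-p[:2])
snap('scene','s9'); z=p[2]-12.3
o=[(circ(*B['200'],24,23),(0,255,255)),(circ(*p[:2],z,19),(0,0,255)),(circ(*p[:2],z+26,19),(0,255,0))]
cv2.imwrite('pics/s9c.png',ov('s9',o,5,(330,145,440,250)))
E
```

```text
time: 33.75
tcp_pos: [572.6, -228.8, 90.7]
ee_rot: [3.141, -0.002, -3.141]
wrist_force: [0.6, -0.8, -1.6]
grip_width: 37.5
finger_force: 20.0
time: 34.25
tcp_pos: [594.9, -244.0, 54.2]
ee_rot: [3.14, -0.005, -3.141]
wrist_force: [0.0, -0.4, -2.1]
grip_width: 37.6
finger_force: 20.0
time: 34.45
tcp_pos: [597.7, -245.4, 57.5]
ee_rot: [-3.142, 0.001, -3.141]
wrist_force: [-0.2, 0.2, -2.3]
grip_width: 37.4
finger_force: 20.0
[ 597.70766824 -245.40669836   57.48819227] [ 0.23946526 -0.46407566]
```

View pics/s9c.png

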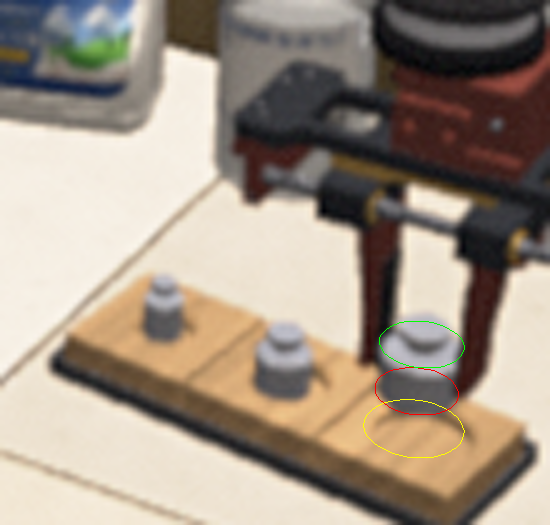

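Both smaller weights are seated, and the 200 g is centred over its recess. Lower it.

```bash
python3 -m pendant '[{"gripper":-1,"slide":[-0.5,-0.5,10],"yaw":0},{"gripper":-1,"slide":[0,0,8],"yaw":0},{"gripper":-1,"slide":[0,0,3],"yaw":0},{"gripper":-1,"slide":[0,0,3],"yaw":0},{"gripper":-1,"slide":[0,0,0],"yaw":0}]'
python3 -m pendant '[{"gripper":-1,"slide":[0,0,1],"yaw":0},{"gripper":-1,"slide":[0,0,1],"yaw":0},{"gripper":-1,"slide":[0,0,0],"yaw":0},{"gripper":-1,"slide":[0,0,0],"yaw":0}]'
```

```text
time: 35.0
tcp_pos: [597.8, -246.0, 32.3]
ee_rot: [3.141, -0.001, -3.141]
wrist_force: [-0.3, -0.0, -1.1]
grip_width: 37.5
finger_force: 20.0
time: 35.4
tcp_pos: [598.2, -246.1, 31.1]
ee_rot: [-3.142, 0.0, -3.141]
wrist_force: [0.5, 0.0, -0.8]
grip_width: 37.5
finger_force: 20.0
```

```bash
python3 -m pendant '[{"gripper":-1,"slide":[0,0,1.2],"yaw":0},{"gripper":-1,"slide":[0,0,1],"yaw":0},{"gripper":-1,"slide":[0,0,0.5],"yaw":0},{"gripper":-1,"slide":[0,0,0],"yaw":0},{"gripper":-1,"slide":[0,0,0],"yaw":0}]'
python3 -m pendant '[{"gripper":0,"slide":[0,0,0],"yaw":0},{"gripper":0.2,"slide":[0,0,0],"yaw":0},{"gripper":0.2,"slide":[0,0,0],"yaw":0},{"gripper":0.2,"slide":[0,0,-10],"yaw":0},{"gripper":0.2,"slide":[0,0,-20],"yaw":0}]'
python3 -m pendant '[{"gripper":0.2,"slide":[0,0,-25],"yaw":0},{"gripper":0.2,"slide":[0,0,-25],"yaw":0},{"gripper":0.2,"slide":[0,0,-25],"yaw":0},{"gripper":0.2,"slide":[0,0,-25],"yaw":0},{"gripper":0.2,"slide":[0,-25,0],"yaw":0}]'
python3 -m pendant '[{"gripper":0.2,"slide":[0,-30,0],"yaw":0},{"gripper":0.2,"slide":[0,-30,0],"yaw":0},{"gripper":0.2,"slide":[0,-30,0],"yaw":0},{"gripper":0.2,"slide":[0,0,0],"yaw":0},{"gripper":0.2,"slide":[0,0,0],"yaw":0}]'
python3 - <<'E'
from m import *
W,L,R,B=pickle.load(open('est.pkl','rb'))
snap('scene','s10'); snap('top','t10'); o=[]
for p in(L,R): o+=[(circ(*p,105,63),(255,255,0)),(circ(*p,105,25),(0,0,255))]
a=ov('s10',o,3.2,(200,110,445,260))
cv2.imwrite('pics/s10c.png',a)
E
```

```text
time: 35.9
tcp_pos: [598.1, -246.0, 28.4]
ee_rot: [3.141, -0.0, -3.141]
wrist_force: [-2.4, 0.8, 1.2]
grip_width: 37.8
finger_force: 20.0
time: 36.4
tcp_pos: [597.1, -245.7, 57.7]
ee_rot: [3.141, -0.003, -3.141]
wrist_force: [0.2, 0.3, 0.5]
grip_width: 52.6
finger_force: 0.0
time: 36.9
tcp_pos: [601.6, -268.2, 163.1]
ee_rot: [3.141, 0.007, -3.136]
wrist_force: [0.3, 1.2, -0.3]
grip_width: 52.8
finger_force: 0.0
time: 37.4
tcp_pos: [597.8, -361.6, 158.7]
ee_rot: [-3.142, 0.0, 3.14]
wrist_force: [0.4, 1.0, 1.0]
grip_width: 52.3
finger_force: 0.0
```

View pics/s10c.png

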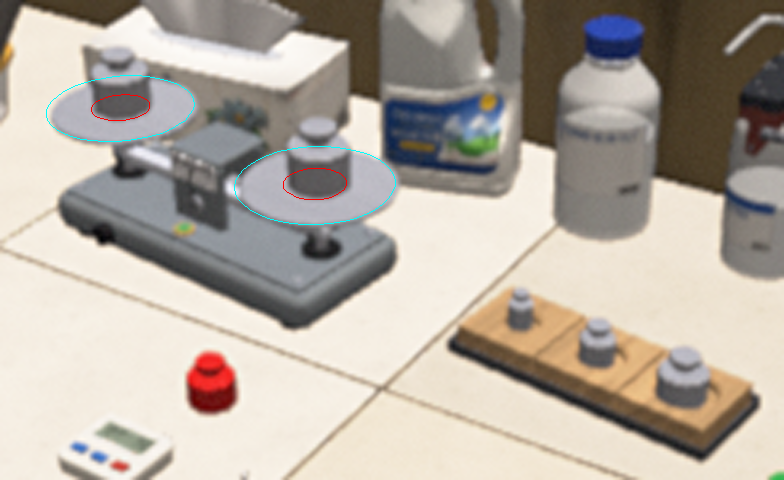

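The beam is level with both 500 g weights mid-pan, at crop (120,95) and (318,165). The 50, 100 and 200 g stand in their recesses at (520,310), (598,345) and (683,380).

```bash
python3 -c "
from bench import job_done;print(job_done())"
```

```text
the job is handed in; nothing more can be done
None
```

Job handed in at about 37 s: the last camera view showed the two 500 g weights mid-pan with the beam level, and the 50, 100 and 200 g weights upright in their own recesses; the hand-in returned no verdict.

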